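Reset the length stop of the insole jig

ROBOT

A 7-joint arm with a two-finger parallel gripper is mounted at the origin on a cart in front of the work surface, level with it; the furniture and walls round the work are solid. World frame = base frame: x ahead of the robot, y to its left, z up, the work surface at z = 0. Lengths are in mm, angles in rad, forces in N, time in s.
With the tool pointing down it reaches from about 400 to 875 mm from the base axis. Payload 4.4 kg.
Tool frame: the origin (TCP) lies at the very end of the fingers, on their centre line; the grasp point (between the pads) lies 19 mm behind it; z points along the fingers, y is the line along which they close (so a half turn about z gives the same grasp; the last joint's range is limited). The gripper opens to 85 mm and grips with 20 to 120 N. Pads are 22 mm wide; open, the fingers measure 114 mm over their backs; the gripper's body (76 mm by 85 mm) begins 54 mm behind the grasp point. The pads swing forward as they close: fully open they stand 13 mm farther back than shut.
Start: joints at [-1.202, 0.628, 0.038, 1.517, -0.027, 0.996, -0.02], TCP at [273.778, 589.545, 231.313] pointing down, gripper open.
Joint ranges: [-3.06, 3.06], [-0.37, 2.12], [-1.25, 1.32], [0.18, 2.47], [-1.1, 4.24], [0.23, 1.98], [-2.94, 2.94]. Speed limits (rad/s): [2.57, 2.57, 3.14, 3.14, 3.14, 3.14, 3.14].

INTERFACE

Orientations are given as [roll, pitch, yaw] about the fixed x, y, z axes, in that order (R = Rz(yaw) Ry(pitch) Rx(roll)).
In Python, from cell import monitor, viewer, workorder gives the robot as it stands.
- The arm moves only by the tool arm_command, never from a script. Its argument "series" is one flat list of numbers, 5 for each row, row after row: the opening in per cent of the stroke, from 0 (shut) to 100 (fully open), then the shift along the tool's x, y, z in cm, then the turn about the tool's z in degrees. In form: [claw, x, y, z, roll, claw, x, y, z, roll, ...]. A call has exactly 5 rows; each row is the pose to reach, as a shift and turn from the pose commanded when the call began, along the tool's axes at that moment; what a row does not reach only later rows make up. A row lasts 1/12 s, in which the tool goes at most 41.7 mm and 7.16 degrees, less where a joint would pass 70% of its speed; a pose out of reach is approached as far as the arm can. A call with a gripper value outside its range is refused whole. The fingers move at their own pace and stop on an object; the grip force is fixed at half the most. Time passes only in rows, so rows that repeat a pose let the fingers close, or fill a call up. It gives the time, the measured TCP pose, the force, the opening and the grip force at its end, in the units of the state.
- monitor.read_state(): the state, without advancing time (a new reading comes with each control period).
- viewer.get_image(name): name is "scene" or "side" or "wrist"; returns (picture, depth): 480x640x3 uint8, red, green, blue; 480x640 float32, mm along the optical axis (not along the pixel's ray), 0 where there is no reading.
- viewer.camera_model(name): a dict with "mtx" (3x3 intrinsics, pixels), "dist_coeffs" ([k1, k2, p1, p2, k3] as OpenCV has them; the pictures are not rectified), "R" (3x3) and "t" (3): a world point X has camera coordinates R X + t. Camera axes: x right, y down, z forward; pixel columns grow to the right and rows downward; lengths in mm; the calibration is good to about 2 mm. A picture is of the moment at which its call begins: read the wrist's pose just before it. camera_model takes no time and is no camera call; for the wrist camera it gives the pose at the moment of the call.
- workorder.finish_job(): hands the job in; it is judged then, once.
The state is a dict: "clock": time; "qpos": joint angles; "qd": joint speeds; "tau": joint torques, N m; "eef_pos": TCP position; "tool_rot": TCP orientation; "force": force on the tool from outside, world axes, zero at the start; "torque": the same for the moment, N m; "width": finger opening in mm; "gripper_force": force on a finger pad.
Only numpy, scipy, OpenCV 4.12 (cv2) and the standard library are available. Lean on these libraries where they do the work, as an engineer would, in place of code of your own. Each camera call takes 0.05 s, during which the arm holds its last target. There are 200 camera calls.

TASK

Set the sliding stop of the insole jig to the length marked by the red tab: pull the black T-handle of its lock pin up, twist it a quarter turn so that it stays out, slide the stop along until it stands beside the red tab, then twist the handle back so that the pin drops fully home into the hole there. Let go of the handle.

Things in the scene. Friction and masses are not known exactly. Their poses are not given: they have to be found in the camera images.
- jig: Insole jig, screwed down: aluminium board 100 x 320 x 12 mm, origin at the centre of its underside, y along the board to the fixed steel toe stop, z up. Centred on it at y = -45, -85, -125 mm are three lock holes in a rail; the grey sliding stop (60 x 50 mm, top 48 mm above the table) starts locked in the middle one. The rail's ends stop it 1 mm past the outer holes. Sliding friction about 1 N.
- handle_grip (a point): Centre of the black T-handle bar on the sliding stop: 50 mm long (this point's y axis), 12 mm wide (x), 16 mm high. Locked, it lies along the rail, 92 mm above the table. Below it: 18 mm of free 9 mm stem, then a slotted steel collar 32 x 32 mm on the stop. The handle rides on the stop, so once twisted out it can carry the stop along. On the way: mind the tall yellow blower.
- red_tab: Upright red plastic tab 10 x 16 x 24 mm fixed on the jig's board on the robot's side; origin at the centre of its underside, 12 mm above the table; axes as the jig's. The target hole lies 43 mm from it along its +x: the stop is there when the handle's centre has y = 0 in the tab's frame (at the start +40 or -40 mm). A like blue tab marks the other outer hole, the wrong one.
- plunger (a joint): Lift of lock pin and T-handle, m. 0: pin fully home. A spring pulls it down (4 N at 0, 9 N at the top). The pin leaves its hole at 0.0105; from 0.015 up the handle can twist; 0.024 is the upper end. Twisted and let go, it rests on the collar at 0.0145. Over a hole and untwisted it drops home by itself; its round nose finds the hole from 4 mm off.
- handle (a joint): Twist of the T-handle about the vertical, rad, positive counterclockwise seen from above. 0: bar along the rail, free to drop (within about 0.15). It twists either way, up to +1.57 or -1.57 (a quarter turn: bar across the rail, held out), against 0.02 N m of friction, and stays where it is left. It can twist only when lifted.

How it is judged:
By the outcome, as a careful person would: the job done as asked, in the order asked, and still so for the second after the job is handed in, with the robot touching nothing.
It also fails if it takes over 48 s, if anything falls off the work surface, if the arm or the gripper's body presses on something with over 40 N, if the wrist force passes 120 N, or if a joint passes its speed limit or range.

## Working session

There is one attempt and no reset: what is moved stays moved. The work goes in short steps, Python scripts to look and compute and a tool call to move; the robot and the scene stay as the last step left them, time stands still between calls to the robot, and variables do not carry over. Pictures are saved under pics/ and viewed, at most 10 in all, crops included, and the job is handed in when it is done.

Besides the shell and the picture viewer there is one more tool, called after "Emit:" by a JSON object that holds its "api" and its "payload", one argument or row to a line. arm_command: Moves the arm, as the interface text tells. Its arguments: {"type":"object","properties":{"series":{"type":"array","items":{"type":"number"}}},"required":["series"]}

```bash
mkdir -p pics; ls; python3 - <<'E'
from cell import monitor, viewer
import cv2, numpy as np
s=monitor.read_state(); print({k:np.round(v,3).tolist() for k,v in s.items()})
for n in ("scene","side"):
    im,d=viewer.get_image(n); cv2.imwrite(f"pics/{n}0.png",im[:,:,::-1]); np.save(f"pics/{n}0d.npy",d)
    m=viewer.camera_model(n); print(n,np.round(m["mtx"],1).tolist(),m["dist_coeffs"],np.round(-np.array(m["R"]).T@m["t"],0))
E
```

```text
pics
{'clock': 0.0, 'qpos': [-1.202, 0.629, 0.038, 1.518, -0.027, 0.996, -0.02], 'qd': [0.002, -0.001, -0.0, -0.0, 0.001, 0.001, -0.0], 'tau': [-0.001, -56.339, 1.226, -19.344, 0.011, 0.011, -0.0], 'eef_pos': [273.49, 588.964, 230.363], 'tool_rot': [-3.14, 0.0, 2.707], 'force': [0.518, 0.232, 0.18], 'torque': [-0.02, -0.012, 0.014], 'gripper_force': 0.0, 'width': 85.426}
scene [[538.6, 0.0, 305.9], [0.0, 538.6, 233.9], [0.0, 0.0, 1.0]] [-0.08029782  0.          0.          0.          0.        ] [-131.  817.  436.]
side [[599.0, 0.0, 319.4], [0.0, 599.0, 247.8], [0.0, 0.0, 1.0]] [0.0622043 0.        0.        0.        0.       ] [ 233. -486.  391.]
```

View pics/scene0.png

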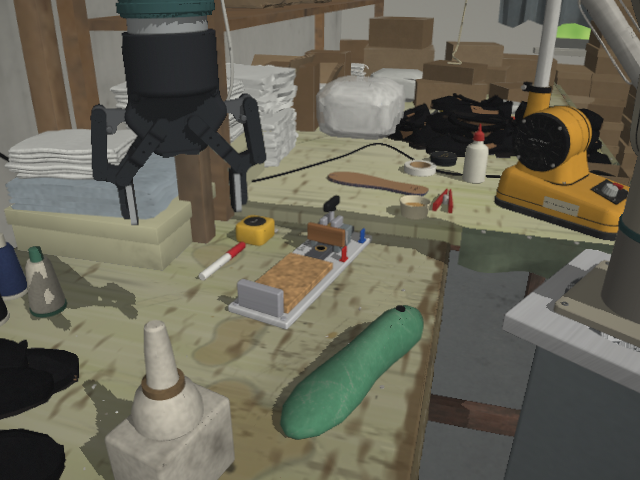

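View pics/side0.png

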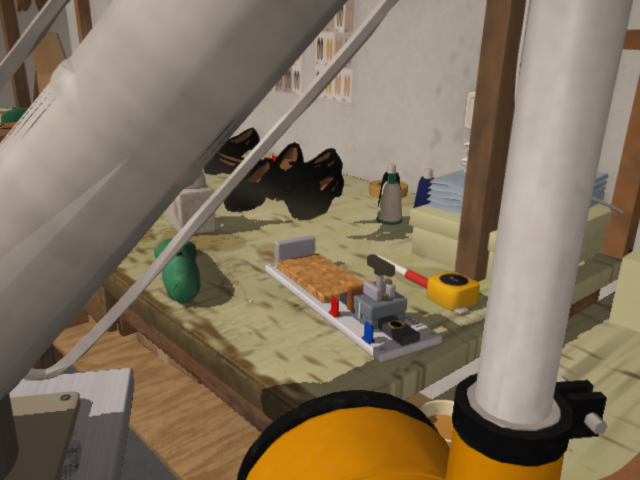

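The scene view shows the jig mid-picture: handle bar at about (331,204), red tab (344,254) nearer the toe stop, blue tab (361,237). The side view has the handle at (381,265), red (335,306), blue (369,332). The blower with its white pipe stands in the foreground, at x≈540.

```bash
cat > h.py <<'E'
import cv2, numpy as np
from cell import monitor, viewer
def world(m,uv,z):
    uv=np.asarray(uv,float).reshape(-1,1,2)
    n=cv2.undistortPoints(uv,np.array(m["mtx"]),np.array(m["dist_coeffs"])).reshape(-1,2)
    P=np.c_[n,np.ones(len(n))]*np.asarray(z).reshape(-1,1)
    return (P-m["t"])@np.array(m["R"])
def cloud(m,d,mask=None):
    v,u=np.nonzero((d>0)&(mask if mask is not None else True))
    return world(m,np.c_[u,v],d[v,u])
E
python3 - <<'E'
from h import *
for n,(hu,hv) in (("scene",(331,204)),("side",(381,265))):
    im=cv2.imread(f"pics/{n}0.png"); d=np.load(f"pics/{n}0d.npy"); m=viewer.camera_model(n)
    b,g,r=[im[:,:,i].astype(int) for i in range(3)]
    W=np.zeros((480,640,3)); v,u=np.nonzero(d>0); W[v,u]=world(m,np.c_[u,v],d[v,u])
    vv,uu=np.mgrid[:480,:640]
    box=lambda u,v,s:(abs(uu-u)<s)&(abs(vv-v)<s)
    R=(344,254) if n=="scene" else (335,306); B=(361,237) if n=="scene" else (369,332)
    for nm,mk in (("red",(r>120)&(g<60)&(b<60)&box(*R,18)),("blue",(b>120)&(r<90)&box(*B,18)),("handle",(r<50)&(g<50)&(b<50)&box(hu,hv,22)&(W[:,:,2]>75)&(W[:,:,2]<110))):
        P=W[mk&(d>0)]
        print(n,nm,len(P)); 
        if len(P): print(np.round([P.min(0),np.median(P,0),P.max(0)],0).tolist())
    if n=="side":
        # toe stop & blower
        for p in [(295,248),(540,200),(540,400),(340,420),(575,50),(500,300),(590,420)]: print(p,np.round(W[p[1],p[0]]))
        x=W[(W[:,:,2]>40)&(W[:,:,0]>100)&(d>0)]
        # occupied grid, max height near jig
    w=W[(d>0)]; 
    print(n); 
    for y in range(700,-400,-50):
        print(y,[int(np.max(w[(abs(w[:,0]-x)<25)&(abs(w[:,1]-y)<25)][:,2],initial=-99)) for x in range(150,950,50)])
E
```

```text
scene red 63
[[403.0, 218.0, 13.0], [407.0, 228.0, 22.0], [411.0, 234.0, 36.0]]
scene blue 48
[[429.0, 143.0, 11.0], [433.0, 152.0, 22.0], [437.0, 159.0, 36.0]]
scene handle 160
[[449.0, 182.0, 81.0], [457.0, 208.0, 94.0], [470.0, 228.0, 101.0]]
scene
700 [83, 127, 126, 1, 58, 73, 75, 53, 2, 21, 37, 71, -99, -99, -99, -99]
650 [-99, 184, 427, 425, 2, 5, 27, 1, 1, 101, 100, 101, 0, 0, -99, 63]
600 [1, 85, 427, 427, 1, 1, 1, 1, 1, 69, 1, 1, 0, 194, 195, 253]
550 [21, 27, 425, 1, 1, 2, 1, 1, 1, 1, 1, 136, 196, 196, 196, 344]
500 [33, 39, 24, 1, 1, 1, 1, 1, 2, 83, 136, 194, 194, 196, 196, 422]
450 [41, 55, 27, 1, 49, 52, 13, 1, 14, 132, 139, 198, 195, 195, 196, 420]
400 [40, 67, 0, 1, 53, 52, 25, 2, 16, 83, 137, 139, 196, 195, -99, -99]
350 [1, 69, 1, 1, 25, 25, 25, 1, 16, 15, 173, 163, 139, 137, -99, 379]
300 [0, 59, 0, 3, 12, 25, 25, 1, 34, 36, 175, 145, -99, -99, -99, 379]
250 [-99, 1, 1, 1, 1, 36, 100, 60, 34, 36, 413, 412, -99, -99, -99, -99]
200 [-99, -1, 1, 1, 1, 57, 100, 66, 3, 5, 0, 377, 377, -99, -99, -99]
150 [0, -99, 0, 1, 1, 11, 47, -99, 1, 2, 2, 2, 377, 378, 378, -99]
100 [
[... 1951 characters left out ...]
1, 1, -99, -99, 2, 2, 2, -99, -99, -99]
0 [2, -99, -99, -99, -99, -99, 34, 32, -99, -99, 2, 2, -99, -99, -99, -99]
-50 [2, -99, -99, -99, -99, -99, 32, -99, 1, 2, 2, 1, -99, -99, -99, -99]
-100 [-99, -99, -99, -99, -99, -99, -99, -99, 9, 11, 10, -99, -99, -99, -99, -99]
-150 [-99, -99, -99, -99, -99, -99, -99, -99, -99, -99, -99, -99, -99, -99, -99, -99]
-200 [-99, -99, 190, -99, -99, -99, -99, -99, -99, -99, -99, -99, -99, -99, -99, -99]
-250 [-99, -99, 204, 212, 208, -99, -99, -99, -99, -99, -99, -99, -99, -99, -99, -99]
-300 [293, 393, 395, 395, 396, 253, -99, -99, -99, -99, -99, -99, -99, -99, -99, -99]
-350 [-99, 373, 394, -99, 249, -99, -99, -99, -99, -99, -99, -99, -99, -99, -99, -99]
```

Red tab is at about (408,226) and blue at (433,150): 80 mm apart, as it should be. That gives a jig yaw of about 18.5°, with the handle at about (462,202) now and (449,240) at the target. The fingers should close along jig x, which means tool yaw 108.5°, a turn of +46.6° about tool z. I'll start the approach.

Emit:
{"api": "arm_command", "payload": {
  "series": [100, -3.1, -2.5, 0.3, 5, 100, -6.2, -5.0, 0.6, 10, 100, -9.3, -7.5, 0.9, 15, 100, -12.4, -10, 1.2, 20, 100, -15.5, -12.5, 1.5, 25]
}}

```text
clock: 0.52
eef_pos: [362.0, 408.9, 215.9]
tool_rot: [-3.141, 0.0, 2.266]
force: [0.8, -1.2, 0.0]
width: 85.2
gripper_force: 0.0
```

Emit:
{"api": "arm_command", "payload": {
  "series": [100, -4.0, -1.0, 0.5, 5, 100, -8.0, -2.0, 1.0, 10, 100, -12, -3, 1.5, 15, 100, -15.5, -4, 2.0, 19, 100, -18, -4.7, 2.5, 21.6]
}}

```text
clock: 0.93
eef_pos: [442.8, 238.9, 191.1]
tool_rot: [-3.141, 0.002, 1.887]
force: [0.1, 0.0, 0.4]
width: 85.8
gripper_force: 0.0
```

```bash
python3 - <<'E'
from h import *
s=monitor.read_state(); im,d=viewer.get_image("wrist"); m=viewer.camera_model("wrist")
print(np.round(s["eef_pos"],1),np.round(s["tool_rot"],3),np.round(s["qpos"],2)); np.save("pics/w1d.npy",d); cv2.imwrite("pics/w1.png",im[:,:,::-1])
print(np.round(-np.array(m["R"]).T@m["t"],0),np.round(m["R"],2).tolist())
import pickle; pickle.dump(m,open("w1.pkl","wb"))
E
```

```text
[442.8 238.9 191.1] [-3.141e+00  2.000e-03  1.887e+00] [-0.73  0.49  0.26  1.97 -0.18  0.71 -0.05]
[420. 310. 333.] [[0.95, 0.3, -0.0], [0.29, -0.9, 0.32], [0.1, -0.3, -0.95]]
```

View pics/w1.png

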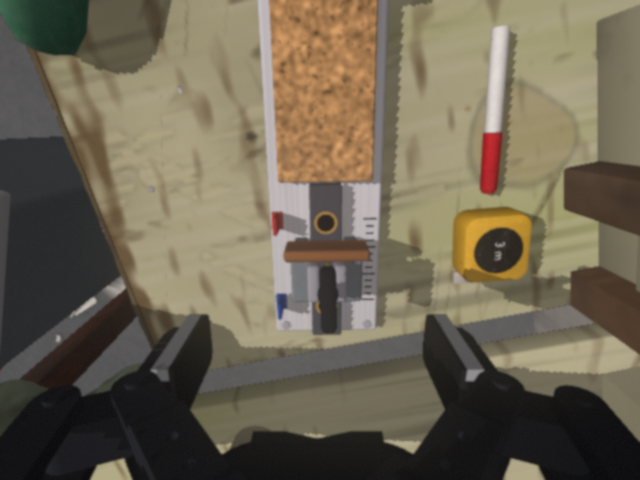

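The wrist view shows the free hole by the red tab at (326,223), the red tab at (278,223), the blue tab at (281,305), and the handle bar from (328,266) to (328,333).

```bash
python3 - <<'E'
from h import *
import pickle
m=pickle.load(open("w1.pkl","rb")); d=np.load("pics/w1d.npy"); im=cv2.imread("pics/w1.png").astype(int)
b,g,r=im[:,:,0],im[:,:,1],im[:,:,2]
W=np.zeros((480,640,3)); v,u=np.nonzero(d>0); W[v,u]=world(m,np.c_[u,v],d[v,u])
vv,uu=np.mgrid[:480,:640]
bx=lambda a,c,e,f:(uu>a)&(uu<c)&(vv>e)&(vv<f)
red=W[bx(268,290,205,240)&(r>120)&(g<70)&(d>0)]; blue=W[bx(270,295,285,325)&(b>100)&(r<80)&(d>0)]
for n,P in (("red",red),("blue",blue)):
    T=P[P[:,2]>P[:,2].max()-4]; print(n,len(T),np.round(T.mean(0),1),T[:,2].max())
H=W[bx(305,350,250,345)&(d>0)&(W[:,:,2]>88)]
c,sz,a=cv2.minAreaRect(H[:,:2].astype(np.float32)); print("handle",len(H),np.round(c,1),np.round(sz,1),a,np.median(H[:,2]))
# board yaw from cork block top + hole by ray at z
C=W[bx(255,400,0,180)&(d>0)&(W[:,:,2]>20)&(W[:,:,2]<32)]
vt=np.linalg.svd(H[:,:2]-H[:,:2].mean(0))[2][0]; print("bar yaw",np.degrees(np.arctan2(vt[1],vt[0]))%180)
# edges of cork left/right
L=[];Rr=[]
for row in range(5,175,5):
    k=np.nonzero((r[row]-b[row]>50)&(uu[row]>250)&(uu[row]<400))[0]; L.append(W[row,k[0]+2]);Rr.append(W[row,k[-1]-2])
for E in (np.array(L),np.array(Rr)):
    vt=cv2.fitLine(E[:,:2].astype(np.float32),cv2.DIST_HUBER,0,.01,.01).ravel(); print("cork yaw",np.degrees(np.arctan2(vt[1],vt[0]))%180, E[:,2].mean())
uh=[326,223];print("hole",np.round(W[223,326],1))
E
```

```text
red 40 [411.1 221.9  35.5] 36.96551240188519
blue 35 [436.8 146.5  35.9] 37.417769110686
handle 1086 [464.8 197.5] [12.  48.9] 19.598106384277344 99.18735069803482
bar yaw 109.46083213672962
cork yaw 108.61491 23.34035460991579
cork yaw 108.60793 23.578816857285002
hole [452.7 233.9  25.3]
```

Handle is at (464.8,197.5) with its top at z 99, and the target handle point is (452,235.5). Both routes to that target agree. The jig's y axis points at 108.7°. Next I move over the handle and down.

Emit:
{"api": "arm_command", "payload": {
  "series": [100, -2.3, 0.4, 2.0, -0.6, 100, -4.6, 0.8, 4.0, -0.6, 100, -4.6, 0.8, 6.5, -0.6, 100, -4.6, 0.8, 7.5, -0.6, 100, -4.6, 0.8, 7.5, -0.6]
}}

```text
clock: 1.4
eef_pos: [461.8, 201.5, 114.1]
tool_rot: [-3.136, -0.0, 1.904]
force: [0.1, -0.2, -0.2]
width: 85.1
gripper_force: 0.0
```

```bash
python3 - <<'E'
from h import *
im,d=viewer.get_image("wrist"); s=monitor.read_state(); m=viewer.camera_model("wrist")
print(s["clock"],np.round(s["eef_pos"],1),np.round(s["tool_rot"],3),np.round(s["qd"],2))
v,u=np.nonzero(d>0); P=world(m,np.c_[u,v],d[v,u])
k=(P[:,2]>88)&(P[:,2]<104)&(np.hypot(P[:,0]-464,P[:,1]-198)<32); H=P[k]
c,sz,a=cv2.minAreaRect(H[:,:2].astype(np.float32)); print(len(H),np.round(c,1),np.round(sz,1),a,np.median(H[:,2]))
cv2.imwrite("pics/w2.png",im[:,:,::-1])
E
```

```text
1.45 [462.6 202.3 115.5] [-3.139 -0.     1.905] [-0.02 -0.04  0.01 -0.02  0.    0.01 -0.  ]
2383 [464.6 203.8] [12.9 49.3] 19.996469497680664 101.07902015989994
```

View pics/w2.png

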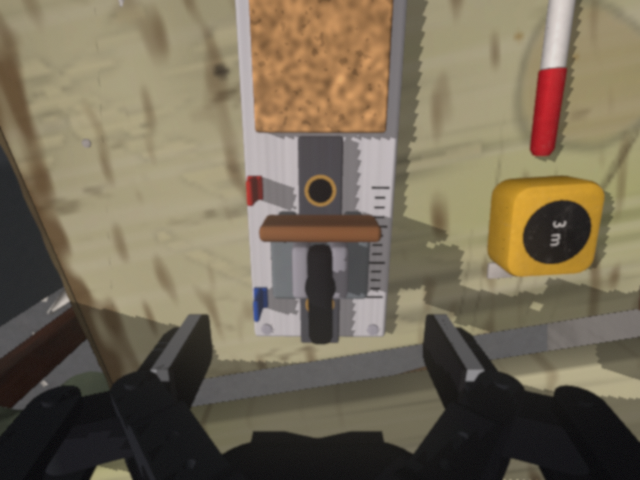

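The handle bar spans (320,245)–(320,343), midway between the finger tips at (190,340) and (440,340). With the arm now at rest the handle measures (464.6,203.8), so it is already centred to about 2 mm. I descend and close.

Emit:
{"api": "arm_command", "payload": {
  "series": [100, 0.05, 0.15, 2.0, 0, 100, 0.05, 0.15, 4.0, 0, 100, 0.05, 0.15, 4.0, 0, 40, 0.05, 0.15, 4.0, 0, 0, 0.05, 0.15, 4.0, 0]
}}

```text
clock: 1.87
eef_pos: [465.7, 203.7, 77.6]
tool_rot: [3.14, -0.0, 1.905]
force: [1.2, -0.5, 1.0]
width: 63.9
gripper_force: 0.0
```

Emit:
{"api": "arm_command", "payload": {
  "series": [0, 0, 0, 0, 0, 0, 0, 0, 0, 0, 0, 0, 0, 0, 0, 0, 0, 0, 0, 0, 0, 0, 0, 0, 0]
}}

```text
clock: 2.28
eef_pos: [463.8, 202.4, 77.0]
tool_rot: [-3.139, -0.0, 1.904]
force: [-3.4, -1.2, 8.7]
width: 10.6
gripper_force: 60.4
```

Gripped. Now I lift the pin about 19 mm.

Emit:
{"api": "arm_command", "payload": {
  "series": [0, 0, 0, -0.5, 0, 0, 0, 0, -1.0, 0, 0, 0, 0, -1.5, 0, 0, 0, 0, -1.9, 0, 0, 0, 0, -1.9, 0]
}}

```text
clock: 2.7
eef_pos: [463.8, 202.4, 95.4]
tool_rot: [-3.139, -0.0, 1.904]
force: [-3.3, -0.5, -8.1]
width: 10.9
gripper_force: 58.5
```

Lift took about 18.4 mm, and the −8 N matches the spring. Now I twist a quarter turn counterclockwise, tool −90°.

Emit:
{"api": "arm_command", "payload": {
  "series": [0, 0, 0, 0, -7, 0, 0, 0, 0, -14, 0, 0, 0, 0, -21, 0, 0, 0, 0, -28, 0, 0, 0, 0, -35]
}}

```text
clock: 3.12
eef_pos: [463.7, 202.5, 94.8]
tool_rot: [-3.139, -0.002, 2.521]
force: [-4.2, -1.3, -8.2]
width: 11.0
gripper_force: 58.4
```

Emit:
{"api": "arm_command", "payload": {
  "series": [0, 0, 0, 0, -7, 0, 0, 0, 0, -14, 0, 0, 0, 0, -21, 0, 0, 0, 0, -28, 0, 0, 0, 0, -35]
}}

```text
clock: 3.53
eef_pos: [463.7, 202.2, 94.7]
tool_rot: [-3.14, -0.003, 3.131]
force: [-3.1, -0.1, -8.7]
width: 10.8
gripper_force: 58.5
```

Emit:
{"api": "arm_command", "payload": {
  "series": [0, 0, 0, 0, -7, 0, 0, 0, 0, -14, 0, 0, 0, 0, -19, 0, 0, 0, 0, -19, 0, 0, 0, 0, -19]
}}

```text
clock: 3.95
eef_pos: [463.8, 201.9, 94.7]
tool_rot: [-3.141, -0.003, -2.829]
force: [-4.1, -1.6, -9.8]
width: 10.7
gripper_force: 58.5
```

The twist is complete at 88.8°. Now I slide 40 mm along jig +y, which is tool +y.

Emit:
{"api": "arm_command", "payload": {
  "series": [0, 0, 0.5, 0, 0, 0, 0.02, 1.0, 0, 0, 0, 0.02, 1.5, 0, 0, 0, 0.03, 2.0, 0, 0, 0, 0.03, 2.0, 0, 0]
}}

```text
clock: 4.37
eef_pos: [457.0, 221.8, 94.9]
tool_rot: [-3.141, -0.003, -2.827]
force: [-5.6, -2.0, -9.2]
width: 11.1
gripper_force: 58.6
```

Emit:
{"api": "arm_command", "payload": {
  "series": [0, 0, 0.5, 0, 0, 0, 0.02, 1.0, 0, 0, 0, 0.02, 1.5, 0, 0, 0, 0.03, 2.0, 0, 0, 0, 0.03, 2.0, 0, 0]
}}

```text
clock: 4.78
eef_pos: [450.4, 240.8, 94.9]
tool_rot: [-3.141, -0.003, -2.827]
force: [-4.7, -0.7, -7.5]
width: 10.7
gripper_force: 58.6
```

```bash
python3 - <<'E'
from h import *
s=monitor.read_state();print(np.round(s["eef_pos"],1),np.round(s["force"],1),np.round(s["torque"],2),np.round(s["qpos"],2))
im,d=viewer.get_image("scene"); cv2.imwrite("pics/s3.png",cv2.resize(im[180:340,220:420,::-1],None,fx=3.5,fy=3.5))
E
```

```text
[450.4 240.8  94.9] [-4.7 -0.7 -7.5] [-0.14  1.24 -0.04] [-0.39  0.65 -0.23  2.02  0.28  0.51  1.06]
```

View pics/s3.png

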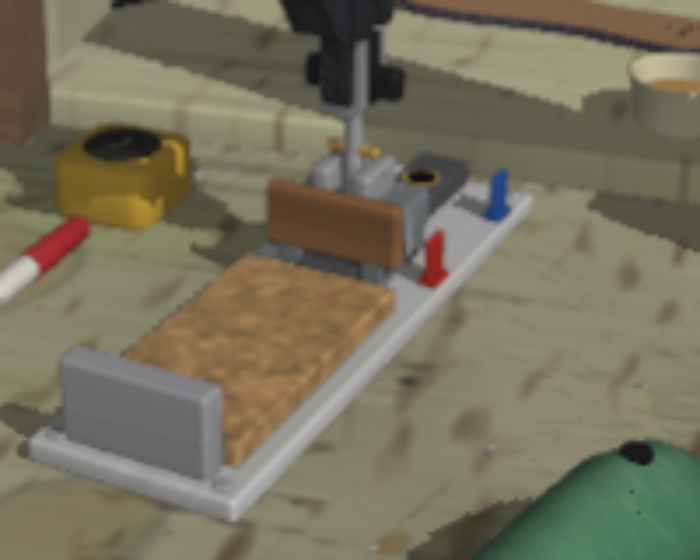

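The crop shows the stop moved beside the red tab (435,260), with the bar held across the rail at (355,75) and the middle hole uncovered at (422,178). Now I twist back.

Emit:
{"api": "arm_command", "payload": {
  "series": [0, 0, 0, 0, 7, 0, 0, 0, 0, 14, 0, 0, 0, 0, 21, 0, 0, 0, 0, 28, 0, 0, 0, 0, 35]
}}

```text
clock: 5.25
eef_pos: [450.7, 240.5, 95.0]
tool_rot: [-3.14, -0.002, 2.839]
force: [-3.6, -0.8, -8.8]
width: 10.5
gripper_force: 58.6
```

Emit:
{"api": "arm_command", "payload": {
  "series": [0, 0, 0, 0, 7, 0, 0, 0, 0, 14, 0, 0, 0, 0, 21, 0, 0, 0, 0, 28, 0, 0, 0, 0, 35]
}}

```text
clock: 5.67
eef_pos: [450.8, 240.5, 95.1]
tool_rot: [-3.139, -0.0, 2.229]
force: [-4.3, -1.6, -8.6]
width: 10.6
gripper_force: 58.6
```

Emit:
{"api": "arm_command", "payload": {
  "series": [0, 0, 0, 0, 7, 0, 0, 0, 0, 14, 0, 0, 0, 0, 19, 0, 0, 0, 0, 19, 0, 0, 0, 0, 19]
}}

```text
clock: 6.08
eef_pos: [450.9, 240.6, 95.0]
tool_rot: [-3.139, 0.001, 1.906]
force: [-5.5, -2.5, -8.1]
width: 10.7
gripper_force: 58.7
```

Emit:
{"api": "arm_command", "payload": {
  "series": [0, 0, 0, 0.4, 0, 0, 0, 0, 0.8, 0, 0, 0, 0, 1.2, 0, 0, 0, 0, 1.5, 0, 0, 0, 0, 1.7, 0]
}}

```text
clock: 6.5
eef_pos: [451.0, 240.5, 78.1]
tool_rot: [-3.139, -0.0, 1.906]
force: [-5.8, -2.2, -5.5]
width: 10.9
gripper_force: 59.2
```

The pin is going down freely, with the spring force falling to about 5 N. I open the fingers, let the pin seat, then rise clear.

Emit:
{"api": "arm_command", "payload": {
  "series": [0, 0, 0, 0.05, 0, 100, 0, 0, 0.05, 0, 100, 0, 0, 0.05, 0, 100, 0, 0, 0.05, 0, 100, 0, 0, 0.05, 0]
}}

```text
clock: 6.92
eef_pos: [454.2, 241.7, 78.8]
tool_rot: [3.137, -0.001, 1.904]
force: [0.6, 0.8, -0.7]
width: 58.5
gripper_force: 0.0
```

Emit:
{"api": "arm_command", "payload": {
  "series": [100, 0, 0, 0, 0, 100, 0, 0, -1.5, 0, 100, 0, 0, -4.5, 0, 100, 0, 0, -8, 0, 100, 0, 0, -8, 0]
}}

```text
clock: 7.33
eef_pos: [456.1, 242.3, 163.2]
tool_rot: [3.131, -0.002, 1.904]
force: [0.3, 0.2, 0.0]
width: 85.6
gripper_force: 0.0
```

Emit:
{"api": "arm_command", "payload": {
  "series": [100, 0, 0, 0, 0, 100, 0, 0, 0, 0, 100, 0, 0, 0, 0, 100, 0, 0, 0, 0, 100, 0, 0, 0, 0]
}}

```text
clock: 7.75
eef_pos: [451.6, 240.3, 156.8]
tool_rot: [-3.14, 0.0, 1.904]
force: [-0.6, 0.5, -0.4]
width: 85.6
gripper_force: 0.0
```

```bash
python3 - <<'E'
from h import *
im,d=viewer.get_image("wrist"); s=monitor.read_state(); m=viewer.camera_model("wrist")
print(s["clock"],np.round(s["eef_pos"],1),np.round(s["force"],1),s["width"])
v,u=np.nonzero(d>0); P=world(m,np.c_[u,v],d[v,u])
k=(P[:,2]>80)&(P[:,2]<125)&(np.hypot(P[:,0]-451,P[:,1]-241)<32); H=P[k]
c,sz,a=cv2.minAreaRect(H[:,:2].astype(np.float32)); print(len(H),np.round(c,1),np.round(sz,1),a,np.median(H[:,2]),H[:,2].max())
cv2.imwrite("pics/w4.png",im[:,:,::-1])
E
```

```text
7.8 [451.7 240.3 156.9] [ 0.5  0.1 -0.2] 85.71448674015852
1680 [450.4 240.8] [15.  49.4] 18.74962615966797 99.81072687852597 102.54921542523014
```

View pics/w4.png

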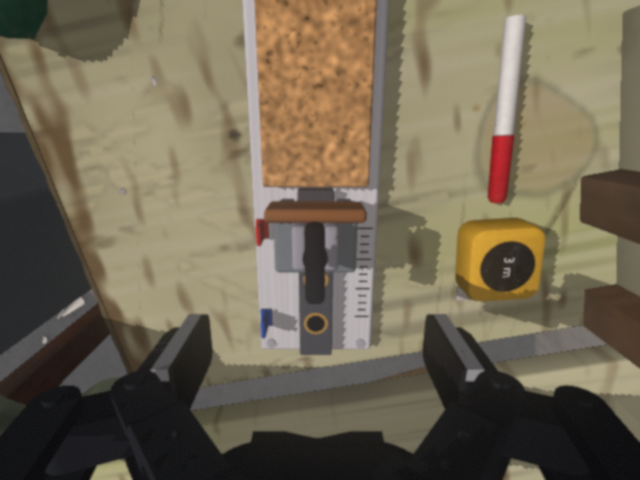

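The picture shows the stop beside the red tab (260,232), the bar along the rail at (315,262), and the handle top at z≈100, the same as when first locked, so the pin is home. The gripper is clear, so I hand in.

```bash
python3 -c "
from cell import workorder
print(workorder.finish_job())"
```

```text
the job is handed in; nothing more can be done
None
```

The stop now stands beside the red tab with the handle back along the rail; the handle top is back at its locked height (about 100 mm), so the pin reads as fully home. The gripper let go and is clear of the jig, and I handed the job in at about 7.8 s.

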